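# Take apart the pile on the tea box

## Task

While the bar was wiped, the tamper, the leveller and the red-lidded spice jar were piled on the tea box. Take the pile apart and stand each thing upright in the middle of its own place: the tamper on the round cork mat, the red-lidded jar on the round blue ceramic coaster, the leveller on the square black rubber mat, and the tea box on the wooden board with its long side along the board's. Tip nothing over, and leave the gold-lidded jar and the kitchen timer where they are.

Things in the scene. Friction and masses are not known exactly. Their poses are not given: they have to be found in the camera images.
- tamper_knob (a point): the coffee tamper: round steel foot 58 mm in diameter and up to 30 mm high, under an upright brown wooden knob about 35 mm across that runs up to 91 mm. It stands on one half of the tea box's top at the start, 3 to 5 mm clear of the leveller's side. The point is on its axis in the knob, 62 mm above its underside (a good height to grip); z runs up its axis. Mass about 0.42 kg.
- leveller_mid (a point): the coffee leveller: a round black puck with a thin gold line, 59 mm in diameter, 36 mm high, standing on the other half of the tea box's top, beside the tamper, with the red-lidded jar on it. The point is its centre, 18 mm above its underside; z runs up. Mass about 0.34 kg. It is 3 to 4 mm wider than the tea box is thick, so fingers closing across the box's thin direction can take it.
- red_jar_mid (a point): spice jar with a red lid: upright, round, 45 mm in diameter at the lid, 42 mm at the body, 106 mm high, standing in the middle of the leveller's flat top. The point is its centre, 53 mm above its underside; z runs up. Mass about 0.11 kg. Grip it somewhat above its centre.
- tea_box_mid (a point): closed tea carton, cream and green, 56 mm (its x) by 124 mm (its y) by 98 mm high (z), under the pile. The point is its centre, 49 mm above its underside. At the start the leveller stands 31 mm from its middle towards its -y end (with the jar on it) and the tamper 31 mm towards its +y end. Gripped across its 56 mm. Mass about 0.3 kg.
- cork_mat: place of the tamper: round brown cork mat, 82 mm in diameter, 6 mm high, flat, fixed; origin at the centre of its underside
- blue_coaster: place of the red-lidded jar: round blue ceramic coaster, 70 mm in diameter, 6 mm high, flat, fixed; origin at the centre of its underside
- rubber_mat: place of the leveller: square black rubber mat, 84 by 84 mm, 6 mm high, flat, fixed; origin at the centre of its underside
- tea_board: place of the tea box: pale wooden board, 80 mm (its x) by 148 mm (its y), 8 mm high, flat, fixed; origin at the centre of its underside
- gold_jar_mid (a point): another spice jar, with a gold lid, 42 mm in diameter and 96 mm high, standing on the worktop; to be left alone. The point is its centre, 48 mm above its underside.
- timer_mid (a point): white kitchen timer, 50 by 66 by 68 mm high, standing on the worktop; to be left alone. The point is 34 mm above its underside, over the middle of its foot.

How it is judged (in metres and radians):
At the end, for the whole second after the job is handed in: Tamper on the cork mat, red-lidded jar on the blue coaster, leveller on the rubber mat, tea box on the wooden board: each upright (within 0.1 rad), standing on it, its centre within 15 mm of the place's centre, and the tea box's long side within 0.2 rad of the board's (horizontal distance between tamper_knob and cork_mat below 0.015 m and z of tamper_knob in the frame of cork_mat between 0.062 and 0.074 m and angle between each of tamper_knob, red_jar_mid, leveller_mid, tea_box_mid's own z axis and vertical below 0.1 rad and horizontal distance between red_jar_mid and blue_coaster below 0.015 m and z of red_jar_mid in the frame of blue_coaster between 0.053 and 0.065 m and horizontal distance between leveller_mid and rubber_mat below 0.015 m and z of leveller_mid in the frame of rubber_mat between 0.018 and 0.03 m and horizontal distance between tea_box_mid and tea_board below 0.015 m and z of tea_box_mid in the frame of tea_board between 0.051 and 0.063 m and angle between the y axis of tea_box_mid and the y axis of tea_board, either way round below 0.2 rad); the robot touches nothing.
It fails at once if the tamper, leveller, red-lidded jar or tea box is tipped over (angle between any of tamper_knob, red_jar_mid, leveller_mid, tea_box_mid's own z axis and vertical above 0.6 rad).
It fails at once if the gold-lidded jar or the kitchen timer is moved by more than 20 mm or tipped (distance of any of gold_jar_mid, timer_mid from where it was at the start of the episode above 0.02 m or angle between any of gold_jar_mid, timer_mid's own z axis and vertical above 0.5 rad).
It also fails if it takes over 120 s, if anything falls off the work surface, if the arm or the gripper's body presses on something with over 40 N, if the wrist force passes 120 N, or if a joint passes its speed limit or range.

## Robot

A 7-joint arm with a two-finger parallel gripper is mounted at the origin on a cart in front of the work surface, level with it; the furniture and walls round the work are solid. World frame = base frame: x ahead of the robot, y to its left, z up, the work surface at z = 0. Lengths are in m, angles in degrees, forces in N, time in s.
With the tool pointing down it reaches from about 0.4 to 0.875 m from the base axis. Payload 19.3 kg.
Tool frame: the origin (TCP) lies between the finger pads; the fingertips stand r.tip_extent ahead of it and the grasp point (between the pads) lies 2 mm behind it (r.tip_extent is the distance from the TCP to the fingertips, in m); z points along the fingers, y is the line along which they close (so a half turn about z gives the same grasp; the last joint's range is limited). The gripper opens to 85 mm and grips with 20 to 120 N. Pads are 22 mm wide; open, the fingers measure 114 mm over their backs; the gripper's body (76 mm by 85 mm) begins 54 mm behind the grasp point. The pads swing forward as they close: fully open they stand 13 mm farther back than shut.
Start: joints at [62.842, 29.874, -2.08, 91.645, 1.215, 58.505, -6.463], TCP at [0.246, -0.575, 0.248] pointing down, gripper open.
Joint ranges: [-166.77, 166.77], [-17.47, 122.26], [-85.68, 81.53], [9.62, 139.38], [-72.42, 252.41], [9.2, 110.78], [-144.41, 144.41]. Speed limits (degrees/s): [108.29, 108.29, 136.94, 136.94, 172.46, 172.46, 172.46].

## Interface

Orientations are given as [roll, pitch, yaw] about the fixed x, y, z axes, in that order (R = Rz(yaw) Ry(pitch) Rx(roll)).
In Python, from plant import monitor, viewer, job, r gives the robot as it stands.
- The arm moves only by the shell command python3 -m jog 'ROWS' [OPENING]. ROWS is JSON, a list of rows, each a list of 4 numbers: the shift along the tool's x, y, z in mm, then the turn about the tool's z in degrees. In form: [[tx, ty, tz, turn], ...]. A call has 1 to 8 rows; each row is the pose to reach, as a shift and turn from the pose commanded when the call began, along the tool's axes at that moment; what a row does not reach only later rows make up. A row lasts 1/10 s, in which the tool goes at most 50 mm and 8.59 degrees, less where a joint would pass 70% of its speed; a pose out of reach is approached as far as the arm can. A call with a gripper value outside its range is refused whole. OPENING is the finger opening in mm, from 0 to 85.4, set as the call begins (- or left out, the last holds). The fingers move at their own pace and stop on an object; the grip force is fixed at half the most. Time passes only in rows, so rows that repeat a pose let the fingers close. It gives the time, the measured TCP pose, the force, the opening and the grip force at its end, in the units of the state.
- monitor.get_obs(): the state, without advancing time (a new reading comes with each control period).
- viewer.get_image(name): name is "scene" or "top" or "wrist"; returns a dict with "frame" (420x560x3 uint8, red, green, blue), "vertical_fov" (degrees; the focal length in pixels is half the picture's height over the tangent of half this angle, whatever the lens; pixels are square), "cx", "cy" (the principal point, pixels), "rvec" (rotation vector, rad) and "tvec" (3), from world to camera coordinates, as OpenCV has them; the wrist camera has in their place "tool_from_camera" (4x4, takes a point from camera to tool coordinates, whose origin is the TCP and whose axes are the flange's). Camera axes: x right, y down, z forward; pixel columns grow to the right and rows downward; lengths in m; the calibration is good to about 2 mm. A picture is of the moment at which its call begins: read the wrist's pose just before it. There is no depth.
- job.hand_in(): hands the job in; it is judged then, once.
The state is a dict: "t": time; "qpos": joint angles; "joint_velocities": joint speeds; "effort": joint torques, N m; "tcp_pos": TCP position; "orientation": TCP orientation; "force": force on the tool from outside, world axes, zero at the start; "wrist_torque": the same for the moment, N m; "opening": finger opening in m; "finger_force": force on a finger pad.
Only numpy, scipy, OpenCV 4.12 (cv2) and the standard library are available. Lean on these libraries where they do the work, as an engineer would, in place of code of your own. Each camera call takes 0.05 s, during which the arm holds its last target. There are 200 camera calls.

## Working session

There is one attempt and no reset: what is moved stays moved. The work goes in short steps, Python scripts to look and compute and a shell command to move; the robot and the scene stay as the last step left them, time stands still between calls to the robot, and variables do not carry over. Pictures are saved under pics/ and viewed, at most 14 in all, crops included, and the job is handed in when it is done.

```bash
ls; mkdir -p pics
cat > h.py <<'E'
import numpy as np, cv2
from scipy.spatial.transform import Rotation as R
from plant import monitor, viewer, job, r
def grab(n):
    o=monitor.get_obs(); d=viewer.get_image(n); f=d["frame"]
    K=f.shape[0]/2/np.tan(np.radians(d["vertical_fov"])/2)
    if n=="wrist":
        T=np.eye(4);T[:3,:3]=R.from_euler('xyz',o["orientation"],degrees=True).as_matrix();T[:3,3]=o["tcp_pos"]
        M=T@d["tool_from_camera"]; Rc,c=M[:3,:3],M[:3,3]
    else:
        Rw=R.from_rotvec(np.ravel(d["rvec"])).as_matrix(); Rc=Rw.T; c=-Rc@np.ravel(d["tvec"])
    return f,dict(K=K,cx=d["cx"],cy=d["cy"],R=Rc,c=c)
def ray(cam,u,v,z):
    q=cam["R"]@np.array([(u-cam["cx"])/cam["K"],(v-cam["cy"])/cam["K"],1]); return cam["c"]+q*(z-cam["c"][2])/q[2]
def proj(cam,p):
    q=cam["R"].T@(np.array(p)-cam["c"]); return q[:2]/q[2]*cam["K"]+[cam["cx"],cam["cy"]]
def save(f,n): cv2.imwrite(f"pics/{n}.png",f[:,:,::-1])
E
python3 - <<'E'
from h import *
import pickle
o=monitor.get_obs(); print(o, r.tip_extent)
for n in("scene","top"):
    f,c=grab(n); save(f,n); print(n,c); pickle.dump((f,c),open(n+".pkl","wb"))
E
```

```text
pics
{'t': 0.0, 'qpos': array([62.8407602 , 29.90944456, -2.08222236, 91.67102556,  1.21422838,
       58.50448877, -6.46201001]), 'joint_velocities': array([-0.04754845,  0.04031267, -0.00184446,  0.16324652, -0.0011858 ,
       -0.07421264, -0.07261804]), 'effort': array([ 3.17082944e-03, -9.27114415e+01,  1.98156394e+00, -3.69931233e+01,
        1.80229062e-02,  8.19846347e-03,  6.10249140e-05]), 'tcp_pos': array([ 0.24544475, -0.57446644,  0.24773965]), 'orientation': array([-1.79937182e+02,  3.63668433e-03,  2.31378881e+01]), 'force': array([0.6518888 , 0.05161742, 0.69994139]), 'wrist_torque': array([-0.0186648 , -0.01998324, -0.01112463]), 'finger_force': 0.0, 'opening': 0.08587231297291854} 0.017
scene {'K': np.float64(417.0058297902667), 'cx': 276.732478440767, 'cy': 207.17060152460817, 'R': array([[-0.739118  , -0.49388344,  0.45802153],
       [-0.67355979,  0.53721544, -0.50765814],
       [ 0.00466771, -0.68372415, -0.72972563]]), 'c': array([-0.02016209,  0.56533781,  0.97845574])}
top {'K': np.float64(405.11336354664587), 'cx': 282.6170506163813, 'cy': 209.46610667995193, 'R': array([[ 0.00193521, -0.9984814 ,  0.05505588],
       [-0.99995585, -0.00243845, -0.00907493],
       [ 0.0091954 , -0.05503589, -0.99844203]]), 'c': array([0.43864737, 0.0042186 , 1.38080292])}
```

View pics/top.png

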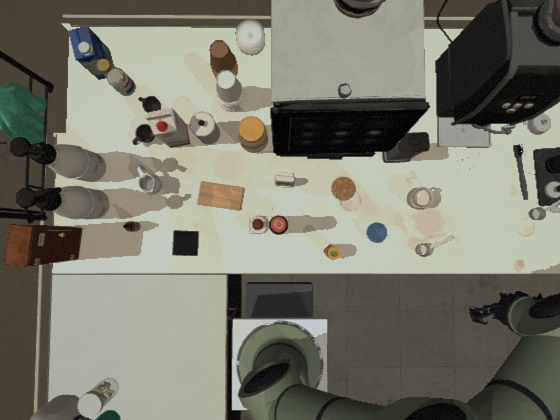

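View pics/scene.png

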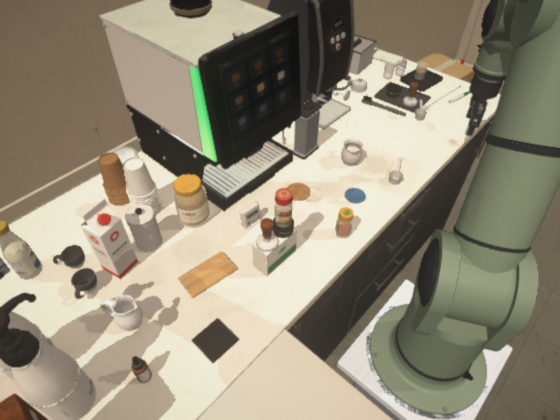

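The top view shows the board at (220,195), the rubber mat at (186,243), the tamper at (259,224), the red lid at (279,224), the cork mat at (344,188), the coaster at (376,232), the timer at (285,179) and the gold jar at (334,252). I'll segment these next.

```bash
cat > m.py <<'E'
from h import *
import pickle
f,c=pickle.load(open("top.pkl","rb")); hsv=cv2.cvtColor(f,cv2.COLOR_RGB2HSV).astype(int)
H,S,V=hsv[...,0],hsv[...,1],hsv[...,2]
def blob(m,u,v,rad):
    k=np.zeros(m.shape,np.uint8); k[v-rad:v+rad,u-rad:u+rad]=m[v-rad:v+rad,u-rad:u+rad]
    n,l,s,ce=cv2.connectedComponentsWithStats(k); i=1+np.argmax(s[1:,4]); cn=cv2.findContours((l==i).astype(np.uint8),0,2)[0][0]
    return ce[i],s[i],cn
for n,m,u,v,rad,z in [("cork",(S>80),344,188,18,.006),("coaster",(H>95)&(H<125)&(S>100),376,232,18,.006),("rubber",V<60,186,243,22,.006),("board",(S>70),220,195,32,.008),
  ("redlid",((H<8)|(H>170))&(S>110),279,224,12,.240),("knob",(S>60)&(V<150),259,224,9,.185),("gold",(S>110),334,252,10,.096)]:
    ce,s,cn=blob(m.astype(np.uint8),u,v,rad); (a,w,ang)=cv2.minAreaRect(cn)
    p=ray(c,*ce,z); w3=[x*(c['c'][2]-z)/c['K']*1000 for x in w]
    bp=cv2.boxPoints((a,w,ang)); wp=[ray(c,*q,z) for q in bp]; e=[wp[1]-wp[0],wp[2]-wp[1]]; L=max(e,key=np.linalg.norm)
    print(n,ce.round(1),p.round(4),"size",np.round(w3,0),"longdir",np.degrees(np.arctan2(L[1],L[0])).round(1),"reach",np.hypot(*p[:2]).round(3))
big=cv2.resize(f[165:270,160:400],None,fx=3.3,fy=3.3,interpolation=2); save(big,"topcrop")
fs,_=pickle.load(open("scene.pkl","rb")); save(cv2.resize(fs[170:290,170:370],None,fx=4,fy=4,interpolation=2),"scenecrop")
E
python3 m.py
```

```text
cork [342.9 188. ] [ 0.5884 -0.214   0.006 ] size [75. 75.] longdir 179.6 reach 0.626
coaster [376.6 232.2] [ 0.4379 -0.3275  0.006 ] size [58. 58.] longdir -89.9 reach 0.547
rubber [185.2 242.7] [0.4014 0.3205 0.006 ] size [78. 81.] longdir -89.9 reach 0.514
board [220.1 195.4] [0.5617 0.204  0.008 ] size [149.  79.] longdir -98.0 reach 0.598
redlid [278.2 224.5] [0.4593 0.0063 0.24  ] size [45. 45.] longdir -89.9 reach 0.459
knob [257.5 224. ] [0.4616 0.0674 0.185 ] size [30. 30.] longdir -89.9 reach 0.466
gold [333.2 252.1] [ 0.375  -0.1676  0.096 ] size [41. 38.] longdir -123.6 reach 0.411
```

View pics/topcrop.png

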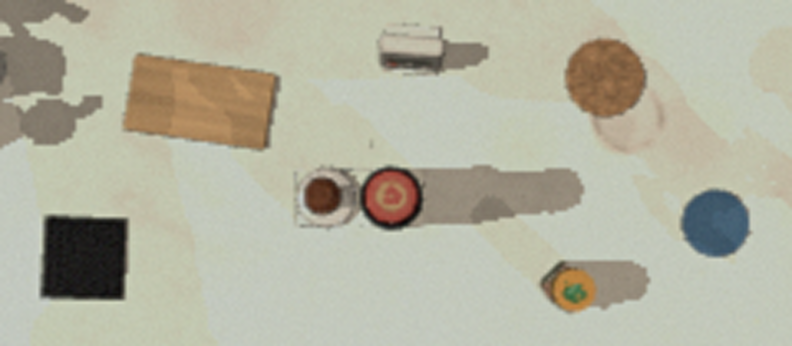

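View pics/scenecrop.png

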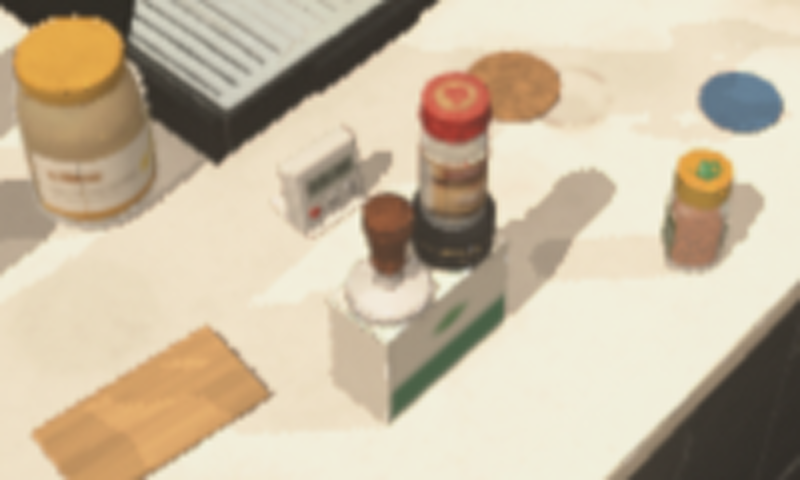

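The crops confirm the layout. The box runs nearly along y, with yaw about -2°, and the board's yaw is about -8°. I'll take the things off in this order: jar, tamper, leveller, box, closing the fingers along x each time.

```bash
cat > d.py <<'E'
# usage: d.py x y z yaw  (m, deg) -> tool shift mm + turn
import sys
from h import *
x,y,z,yaw=map(float,sys.argv[1:5]); o=monitor.get_obs()
Rt=R.from_euler('xyz',o["orientation"],degrees=True)
d=Rt.inv().apply(np.array([x,y,z])-o["tcp_pos"])*1000
print("shift",d.round(1),"turn",round((o["orientation"][2]-yaw+180)%360-180,1),"pos",o["tcp_pos"].round(4),"ori",o["orientation"].round(1),"t",o["t"],"open",round(o["opening"],4),"q",o["qpos"].round(0))
E
python3 d.py .459 .006 .34 87.8
```

```text
shift [ 424.5 -450.   -91.8] turn -64.7 pos [ 0.2454 -0.5745  0.2478] ori [-179.9    0.    23.1] t 0.1 open 0.0851 q [63. 30. -2. 92.  1. 59. -6.]
```

```bash
python3 -m jog '[[20,-20,-40,-8],[50,-50,-80,-16],[80,-85,-92,-24],[112,-119,-92,-32],[144,-153,-92,-40],[178,-189,-92,-48],[212,-225,-92,-56],[245,-260,-92,-64]]' 85; python3 d.py .459 .006 .34 87.8
```

```text
t: 0.9
tcp_pos: [0.3688, -0.2374, 0.3403]
orientation: [-180.0, 0.0, 87.5]
force: [1.1, 0.3, -0.4]
opening: 0.085
finger_force: 0.0
shift [2.471e+02 7.930e+01 2.000e-01] turn -0.3 pos [ 0.3688 -0.2374  0.3403] ori [-180.     0.    87.5] t 0.9 open 0.085 q [ 47.   8. -24. 110.   4.  63.  19.]
```

```bash
python3 -m jog '[[45,14,0,0],[90,28,0,0],[135,42,0,0],[180,57,0,0],[220,70,0,0],[247,79,0,0],[247,79,0,0],[247,79,0,0]]' 85
python3 - <<'E'
from h import *
f,c=grab("wrist"); save(f,"w1"); print(c, proj(c,[.459,.006,.24]),proj(c,[.4616,.067,.189]))
E
```

```text
t: 1.7
tcp_pos: [0.4598, 0.0036, 0.34]
orientation: [-180.0, -0.0, 87.2]
force: [-0.4, -0.4, -0.0]
opening: 0.0847
finger_force: 0.0
{'K': np.float64(311.3658991582403), 'cx': 280.85494720062604, 'cy': 214.39549692045944, 'R': array([[ 9.98830017e-01, -4.65640318e-02, -1.30532951e-02],
       [-4.83586879e-02, -9.60705463e-01, -2.73324808e-01],
       [ 1.86733156e-04,  2.73636263e-01, -9.61833229e-01]]), 'c': array([0.46252272, 0.07216698, 0.46612394])} [280.37780511 216.84718033] [280.01426204 132.10215356]
```

View pics/w1.png

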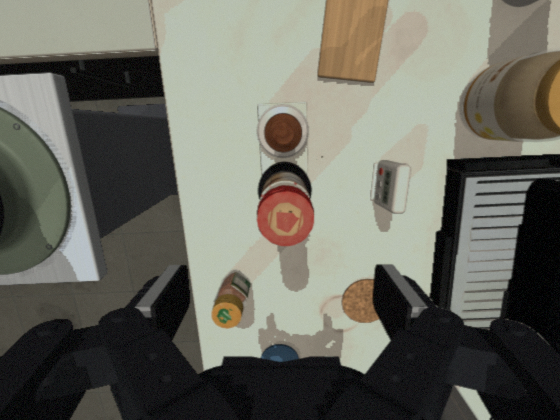

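The wrist view shows the red lid at (286,216), the knob at (283,132) and the box edges at columns 258 to 308. The jar sits a few mm farther in x than I estimated, so I'll refine it.

```bash
cat > wb.py <<'E'
from h import *
def wblob(f,c,lo,hi,u,v,rad,z):
    hsv=cv2.cvtColor(f,cv2.COLOR_RGB2HSV); m=cv2.inRange(hsv,lo,hi)
    if lo[0]>hi[0]: m=cv2.inRange(hsv,(0,lo[1],lo[2]),hi)|cv2.inRange(hsv,lo,(180,hi[1],hi[2]))
    k=np.zeros_like(m); a,b=max(v-rad,0),max(u-rad,0); k[a:v+rad,b:u+rad]=m[a:v+rad,b:u+rad]
    k=cv2.morphologyEx(k,cv2.MORPH_CLOSE,np.ones((5,5)))
    cn=max(cv2.findContours(k,0,2)[0],key=cv2.contourArea)
    w=np.array([ray(c,*q,z)[:2] for q in cn[:,0].astype(float)],np.float32)
    M=cv2.moments(cn); (e,s,ang)=cv2.minAreaRect(w)
    pts=cv2.boxPoints((e,s,ang)); L=max([pts[1]-pts[0],pts[2]-pts[1]],key=np.linalg.norm)
    return ray(c,M['m10']/M['m00'],M['m01']/M['m00'],z).round(4),"box",np.round(e,4),"size",np.round(np.array(s)*1000,1),"long",np.degrees(np.arctan2(L[1],L[0])).round(1)
E
python3 - <<'E'
from wb import *
f,c=grab("wrist")
print("lid",wblob(f,c,(165,110,60),(10,255,255),286,216,32,.237))
print("knob",wblob(f,c,(0,110,30),(20,255,200),283,132,22,.187))
print("board",wblob(f,c,(8,80,60),(25,255,255),350,45,48,.008))
E
python3 d.py .4615 .0065 .212 87.2
```

```text
lid (array([0.4627, 0.0063, 0.237 ]), 'box', array([0.4629, 0.0057]), 'size', array([47.7, 42.4]), 'long', np.float32(87.1))
knob (array([0.464 , 0.0668, 0.187 ]), 'box', array([0.4638, 0.0663]), 'size', array([31. , 30.4]), 'long', np.float32(87.1))
board (array([0.5613, 0.1773, 0.008 ]), 'box', array([0.5607, 0.1767]), 'size', array([96.8, 78.6]), 'long', np.float32(81.9))
shift [  4.2   1.7 128.1] turn -0.1 pos [0.4597 0.0025 0.3401] ori [-180.     0.    87.1] t 1.8 open 0.085 q [ 24.  11. -36. 107.   7.  64. -18.]
```

```bash
python3 -m jog '[[4,2,30,0],[4,2,65,0],[4,2,100,0],[4,2,125,0],[4,2,135,0],[4,2,135,0]]' 85; python3 -m jog '[[0,0,0,0],[0,0,0,0],[0,0,0,0],[0,0,0,0],[0,0,0,0],[0,0,0,0],[0,0,0,0],[0,0,0,0]]' 20
```

```text
t: 2.4
tcp_pos: [0.4617, 0.0066, 0.2048]
orientation: [-179.9, 0.0, 87.1]
force: [0.3, -0.6, -0.0]
opening: 0.085
finger_force: 0.0
t: 3.2
tcp_pos: [0.4629, 0.0072, 0.2065]
orientation: [179.9, 0.0, 87.1]
force: [-0.9, -1.2, 11.3]
opening: 0.0427
finger_force: 59.5
```

```bash
python3 -m jog '[[0,0,-5,0],[0,0,-15,0],[0,0,-30,0],[0,0,-45,0],[0,0,-60,0],[0,0,-70,0],[0,0,-70,0]]'; python3 d.py .438 -.3275 .278 40
```

```text
t: 3.9
tcp_pos: [0.4626, 0.0073, 0.2767]
orientation: [179.9, 0.0, 87.1]
force: [-0.4, 0.2, -1.8]
opening: 0.0428
finger_force: 61.0
shift [-335.6   -7.8   -1.3] turn 47.1 pos [0.4626 0.0073 0.2767] ori [179.9   0.   87.1] t 3.9 open 0.0428 q [ 22.  16. -36. 112.  11.  56. -23.]
```

```bash
python3 -m jog '[[-20,0,0,0],[-60,-1,0,0],[-100,-2,0,0],[-140,-3,0,0],[-180,-4,0,0],[-220,-5,0,0],[-260,-6,0,0],[-295,-6,0,0]]'; python3 -m jog '[[-20,-1,0,0],[-36,-1,0,0],[-40,-1,0,0],[-40,-1,0,0],[-40,-1,0,0]]'; python3 d.py .4395 -.3275 .0785 87.1
python3 - <<'E'
from wb import *
f,c=grab("wrist"); save(f,"w2"); print(proj(c,[.439,-.3275,.006]))
E
```

```text
t: 4.7
tcp_pos: [0.4405, -0.2891, 0.2747]
orientation: [-180.0, -0.0, 87.1]
force: [1.2, 0.5, -1.6]
opening: 0.0429
finger_force: 61.0
t: 5.2
tcp_pos: [0.4388, -0.3258, 0.2753]
orientation: [180.0, -0.0, 87.2]
force: [0.0, 1.1, -0.8]
opening: 0.0427
finger_force: 61.0
shift [ -1.8   0.8 196.8] turn 0.1 pos [ 0.4388 -0.3258  0.2753] ori [180.   -0.   87.2] t 5.2 open 0.0427 q [ 50.  23. -26. 101.  12.  59.  17.]
[281.32087005 182.91782845]
```

View pics/w2.png

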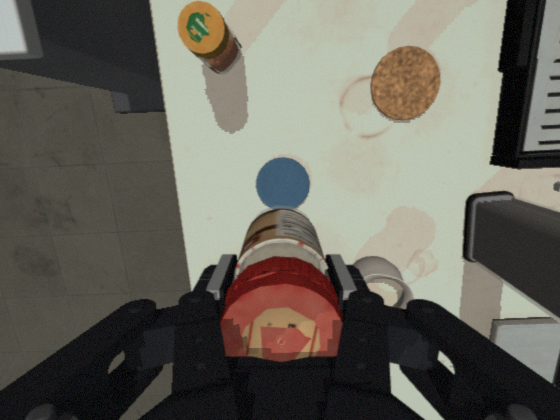

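The wrist view shows the whole coaster at about (283,185) and the cork mat at about (406,83). I'll measure both.

```bash
python3 - <<'E'
from wb import *
f,c=grab("wrist")
print("coaster",wblob(f,c,(95,80,30),(125,255,255),283,180,32,.006))
print("cork",wblob(f,c,(5,90,30),(25,255,230),406,83,45,.006))
E
python3 d.py .4405 -.329 .0785 87.1
```

```text
coaster (array([ 0.4405, -0.3274,  0.006 ]), 'box', array([ 0.4405, -0.3272]), 'size', array([62.2, 65.8]), 'long', np.float32(-2.8))
cork (array([ 0.5904, -0.2151,  0.006 ]), 'box', array([ 0.59 , -0.216]), 'size', array([80.1, 79.7]), 'long', np.float32(44.4))
shift [ -3.    1.9 196.9] turn 0.1 pos [ 0.4388 -0.3259  0.2754] ori [180.   -0.   87.2] t 5.3 open 0.0429 q [ 50.  23. -26. 101.  12.  59.  17.]
```

```bash
python3 -m jog '[[-2,1,35,0],[-2,1,75,0],[-2,1,115,0],[-2,1,150,0],[-2,1,175,0],[-2,1,188,0],[-2,1,193,0],[-2,1,193,0]]'; python3 -m jog '[[0,0,1,0],[0,0,2,0],[0,0,3,0],[0,0,3,0],[0,0,3,0]]'
```

```text
t: 6.1
tcp_pos: [0.4397, -0.3289, 0.0827]
orientation: [180.0, 0.0, 87.2]
force: [-0.6, 0.3, -0.6]
opening: 0.0426
finger_force: 61.1
t: 6.6
tcp_pos: [0.4393, -0.3291, 0.0795]
orientation: [180.0, 0.0, 87.1]
force: [-0.3, 0.0, -0.9]
opening: 0.0433
finger_force: 61.1
```

```bash
python3 -m jog '[[0,0,1,0],[0,0,1,0],[0,0,2,0],[0,0,2,0]]'
```

```text
t: 7.0
tcp_pos: [0.4394, -0.3291, 0.078]
orientation: [180.0, 0.0, 87.1]
force: [-4.0, 2.8, 17.3]
opening: 0.0432
finger_force: 62.2
```

```bash
python3 -m jog '[[0,0,0,0],[0,0,0,0],[0,0,0,0],[0,0,0,0],[0,0,0,0],[0,0,0,0]]' 85; python3 -m jog '[[0,0,-30,0],[0,0,-70,0],[0,0,-110,0],[0,0,-150,0],[0,0,-190,0],[0,0,-215,0],[0,0,-215,0]]'
python3 - <<'E'
from wb import *
f,c=grab("wrist"); save(f,"w3")
print("lid",wblob(f,c,(165,110,60),(10,255,255),280,260,60,.111))
E
python3 d.py .4635 .067 .30 87.2
```

```text
t: 7.6
tcp_pos: [0.4393, -0.329, 0.0772]
orientation: [-180.0, -0.0, 87.1]
force: [-0.9, -0.1, 0.8]
opening: 0.085
finger_force: 0.0
t: 8.3
tcp_pos: [0.4404, -0.3296, 0.2957]
orientation: [179.8, 0.2, 87.1]
force: [-0.6, 0.0, -0.5]
opening: 0.085
finger_force: 0.0
lid (array([ 0.4385, -0.3424,  0.111 ]), 'box', array([ 0.4382, -0.3436]), 'size', array([18.2, 41. ]), 'long', np.float32(-2.9))
shift [397.    3.9  -7.1] turn -0.1 pos [ 0.4396 -0.3293  0.2936] ori [1.799e+02 1.000e-01 8.710e+01] t 8.35 open 0.0848 q [ 51.  22. -27.  99.  11.  61.  17.]
```

```bash
python3 -m jog '[[45,0,-4,0],[90,1,-7,0],[135,1,-7,0],[180,2,-7,0],[225,2,-7,0],[270,3,-7,0],[315,3,-7,0],[360,4,-7,0]]'; python3 -m jog '[[30,0,0,0],[37,0,0,0],[37,0,0,0],[37,0,0,0]]'
python3 - <<'E'
from wb import *
f,c=grab("top"); 
save(f,"t2")
print("lid",wblob(f,c,(165,110,60),(10,255,255),378,230,16,.112))
E
python3 d.py .4635 .067 .159 87.2
```

```text
t: 9.15
tcp_pos: [0.4606, 0.0319, 0.2984]
orientation: [-179.9, 0.0, 87.1]
force: [1.7, 0.4, 0.0]
opening: 0.0847
finger_force: 0.0
t: 9.55
tcp_pos: [0.463, 0.0661, 0.2987]
orientation: [-179.9, 0.0, 87.1]
force: [0.6, -0.7, -0.0]
opening: 0.0848
finger_force: 0.0
lid (array([ 0.437 , -0.3264,  0.112 ]), 'box', array([ 0.4371, -0.3268]), 'size', array([40.9, 40.8]), 'long', np.float32(89.4))
shift [  1.2   0.5 139.8] turn -0.2 pos [0.4631 0.0659 0.2988] ori [-180.    0.   87.] t 9.6 open 0.0853 q [ 17.  15. -39. 109.  11.  59. -30.]
```

```bash
python3 -m jog '[[1,0,35,0],[1,0,75,0],[1,0,110,0],[1,0,130,0],[1,0,140,0],[1,0,140,0]]' 85; python3 -m jog '[[0,0,0,0],[0,0,0,0],[0,0,0,0],[0,0,0,0],[0,0,0,0],[0,0,0,0],[0,0,0,0],[0,0,0,0]]' 15
```

```text
t: 10.2
tcp_pos: [0.4629, 0.0675, 0.1586]
orientation: [-179.9, 0.0, 87.1]
force: [0.5, 0.6, 0.3]
opening: 0.0847
finger_force: 0.0
t: 11.0
tcp_pos: [0.4639, 0.0683, 0.16]
orientation: [179.9, -0.0, 87.1]
force: [1.0, -1.3, 8.3]
opening: 0.0315
finger_force: 58.7
```

```bash
python3 -m jog '[[0,0,-5,0],[0,0,-15,0],[0,0,-30,0],[0,0,-50,0],[0,0,-70,0],[0,0,-90,0],[0,0,-90,0]]'; python3 d.py .59 -.215 .25 87.2
```

```text
t: 11.7
tcp_pos: [0.464, 0.0686, 0.2519]
orientation: [179.8, -0.0, 87.1]
force: [0.3, -0.0, -3.3]
opening: 0.0317
finger_force: 59.8
shift [-276.9  140.     2.2] turn -0.1 pos [0.464  0.0686 0.2519] ori [179.8  -0.   87.1] t 11.7 open 0.0317 q [ 16.  19. -39. 113.  15.  53. -33.]
```

```bash
python3 -m jog '[[-20,10,0,0],[-55,28,0,0],[-95,48,0,0],[-135,68,0,0],[-175,88,0,0],[-215,108,0,0],[-250,126,0,0],[-270,136,0,0]]'; python3 -m jog '[[-7,4,0,0],[-7,4,0,0],[-7,4,0,0]]'
python3 - <<'E'
from wb import *
f,c=grab("wrist"); save(f,"w4"); print(proj(c,[.59,-.215,.006]))
E
python3 d.py .59 -.215 .068 87.2
```

```text
t: 12.5
tcp_pos: [0.5856, -0.2116, 0.2481]
orientation: [-179.9, 0.0, 87.0]
force: [-0.5, 0.9, -3.3]
opening: 0.032
finger_force: 60.1
t: 12.8
tcp_pos: [0.5888, -0.214, 0.249]
orientation: [-180.0, -0.0, 87.2]
force: [0.1, 0.3, -3.1]
opening: 0.0316
finger_force: 60.1
[282.29531762 186.16212788]
shift [ -1.1   1.2 181.3] turn 0.0 pos [ 0.5889 -0.2139  0.2493] ori [-180.    -0.    87.2] t 12.85 open 0.0318 q [ 35.  33. -31.  90.  18.  62.  -3.]
```

View pics/w4.png

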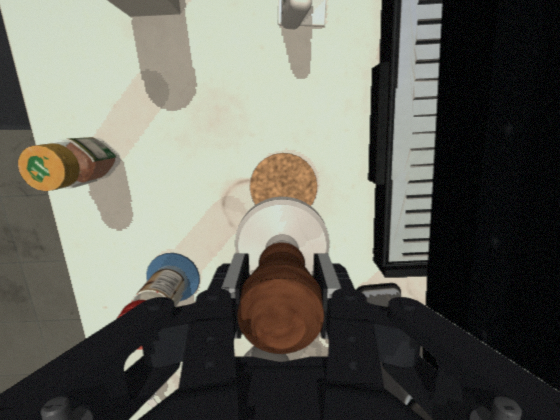

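The tamper hangs straight over the cork mat, which is at (283,187) against a prediction of (282,186). The jar is upright on the coaster, and the drip tray is clear of the fingers. I'll lower the tamper.

```bash
python3 -m jog '[[-1,0,35,0],[-1,0,75,0],[-1,0,115,0],[-1,0,145,0],[-1,0,165,0],[-1,0,175,0],[-1,0,178,0],[-1,0,178,0]]'; python3 -m jog '[[0,0,1,0],[0,0,2,0],[0,0,3,0],[0,0,3,0],[0,0,3,0]]'
```

```text
t: 13.65
tcp_pos: [0.5895, -0.216, 0.072]
orientation: [180.0, 0.0, 87.2]
force: [-0.7, 0.4, -3.1]
opening: 0.0311
finger_force: 60.2
t: 14.15
tcp_pos: [0.5892, -0.2164, 0.0684]
orientation: [180.0, 0.0, 87.1]
force: [-0.1, -0.2, -3.6]
opening: 0.0316
finger_force: 60.2
```

```bash
python3 -m jog '[[0,0,1,0],[0,0,1,0],[0,0,2,0],[0,0,2,0]]'
```

```text
t: 14.55
tcp_pos: [0.5899, -0.2166, 0.0677]
orientation: [179.9, 0.0, 87.1]
force: [-3.3, 0.7, 16.8]
opening: 0.0317
finger_force: 60.8
```

```bash
python3 -m jog '[[0,0,0,0],[0,0,0,0],[0,0,0,0],[0,0,0,0],[0,0,0,0],[0,0,0,0]]' 85; python3 -m jog '[[0,0,-30,0],[0,0,-70,0],[0,0,-110,0],[0,0,-150,0],[0,0,-180,0],[0,0,-190,0],[0,0,-190,0]]'; python3 d.py .463 .0055 .26 87.2
```

```text
t: 15.15
tcp_pos: [0.5891, -0.2164, 0.0662]
orientation: [-180.0, -0.0, 87.1]
force: [-0.2, -0.5, -0.4]
opening: 0.0849
finger_force: 0.0
t: 15.85
tcp_pos: [0.5896, -0.2165, 0.2575]
orientation: [179.9, 0.0, 87.1]
force: [0.0, -0.6, -0.9]
opening: 0.0847
finger_force: 0.0
shift [ 215.4 -137.5   -2.9] turn -0.1 pos [ 0.5896 -0.2165  0.2575] ori [179.9   0.   87.1] t 15.85 open 0.0847 q [ 35.  32. -31.  90.  18.  63.  -3.]
```

```bash
python3 -m jog '[[35,-22,0,0],[70,-45,0,0],[105,-67,0,0],[140,-89,0,0],[175,-112,0,0],[205,-131,0,0],[215,-137,0,0],[215,-137,0,0]]'; python3 -m jog '[[0,0,0,0],[0,0,0,0]]'
python3 - <<'E'
from wb import *
f,c=grab("wrist"); save(f,"w5"); print(proj(c,[.463,.0055,.134]))
f,c=grab("top")
print("knob",wblob(f,c,(0,110,20),(20,255,150),343,186,12,.095))
E
python3 d.py .463 .0055 .117 87.2
```

```text
t: 16.65
tcp_pos: [0.4622, 0.0062, 0.2556]
orientation: [-179.9, 0.0, 87.3]
force: [-0.9, 0.1, 0.7]
opening: 0.0852
finger_force: 0.0
t: 16.85
tcp_pos: [0.4634, 0.0042, 0.2558]
orientation: [-180.0, -0.0, 87.0]
force: [0.5, 0.5, 0.1]
opening: 0.0852
finger_force: 0.0
[280.97218664 210.67563468]
knob (array([ 0.585 , -0.2094,  0.095 ]), 'box', array([ 0.584 , -0.2015]), 'size', array([69.7, 53. ]), 'long', np.float32(76.1))
shift [  1.1  -0.3 138.9] turn -0.1 pos [0.4633 0.0044 0.2559] ori [-180.    -0.    87.1] t 16.95 open 0.085 q [ 23.  18. -38. 113.  13.  53. -24.]
```

View pics/w5.png

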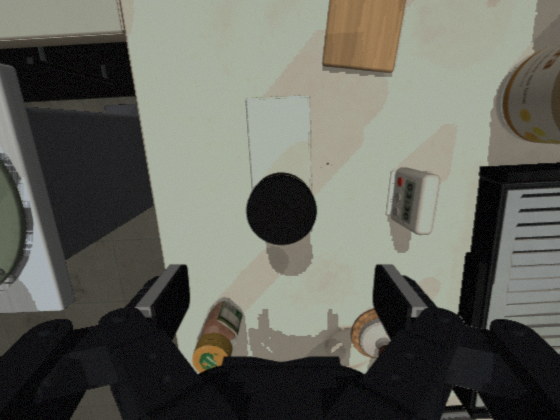

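The leveller's top is at (281,209) against a prediction of (281,211), alone on the box. I'll grip it.

```bash
python3 -m jog '[[1,0,35,0],[1,0,75,0],[1,0,110,0],[1,0,130,0],[1,0,140,0],[1,0,140,0]]' 85; python3 -m jog '[[0,0,0,0],[0,0,0,0],[0,0,0,0],[0,0,0,0],[0,0,0,0],[0,0,0,0]]' 45
```

```text
t: 17.55
tcp_pos: [0.4628, 0.0061, 0.1155]
orientation: [-179.9, -0.0, 87.1]
force: [-0.4, -0.4, 0.4]
opening: 0.0848
finger_force: 0.0
t: 18.15
tcp_pos: [0.4638, 0.0061, 0.1177]
orientation: [179.9, 0.0, 87.1]
force: [-3.6, 0.7, 13.8]
opening: 0.0566
finger_force: 61.2
```

```bash
python3 -m jog '[[0,0,-4,0],[0,0,-12,0],[0,0,-25,0],[0,0,-45,0],[0,0,-65,0],[0,0,-80,0],[0,0,-80,0]]'; python3 d.py .4025 .3205 .20 87.2
```

```text
t: 18.85
tcp_pos: [0.464, 0.0062, 0.1987]
orientation: [179.8, 0.0, 87.1]
force: [-0.2, 0.2, -3.9]
opening: 0.0565
finger_force: 64.7
shift [310.8 -77.2  -1.6] turn -0.1 pos [0.464  0.0062 0.1987] ori [179.8   0.   87.1] t 18.85 open 0.0565 q [ 21.  23. -36. 117.  18.  46. -29.]
```

```bash
python3 -m jog '[[20,-5,0,0],[60,-15,0,0],[100,-25,0,0],[140,-35,0,0],[180,-45,0,0],[220,-55,0,0],[255,-63,0,0],[285,-71,0,0]]'; python3 -m jog '[[20,-5,0,0],[26,-6,0,0],[26,-6,0,0],[26,-6,0,0]]'
python3 - <<'E'
from wb import *
f,c=grab("wrist"); save(f,"w6"); print(proj(c,[.4025,.3205,.006]))
f,c=grab("top"); save(f,"t3")
E
python3 d.py .4025 .3205 .0257 87.2
```

```text
t: 19.65
tcp_pos: [0.4056, 0.2962, 0.196]
orientation: [-180.0, -0.0, 87.2]
force: [0.3, -0.6, -3.1]
opening: 0.0557
finger_force: 64.6
t: 20.05
tcp_pos: [0.402, 0.3196, 0.196]
orientation: [-180.0, 0.1, 87.1]
force: [-0.2, -0.4, -4.0]
opening: 0.0561
finger_force: 64.6
[281.75385588 193.5630937 ]
shift [  1.1   0.3 170.5] turn -0.1 pos [0.4022 0.3195 0.1962] ori [180.    0.   87.1] t 20.15 open 0.0562 q [-16.  28. -38. 110.  22.  50. -69.]
```

View pics/w6.png

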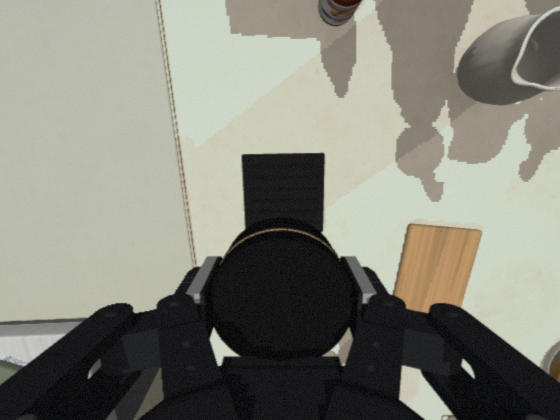

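The mat's far edge is at row 153 and its sides are at columns 243 and 324, so it's almost centred in x. I'll check y from the edge.

Run:
```python
from wb import *
f,c=grab("wrist")
a,b=ray(c,242.5,154,.006),ray(c,324.5,153,.006); print(a,b,(a+b)/2,"centre",(a+b)[:2]/2-[ -0.042*0,.042], np.linalg.norm(a-b))
f,c=cv2.imread("pics/t3.png")[:,:,::-1],grab("top")[1]
hsv=cv2.cvtColor(f,cv2.COLOR_RGB2HSV)
```

```text
[0.36557338 0.36279255 0.006     ] [0.44755892 0.35959043 0.006     ] [0.40656615 0.36119149 0.006     ] centre [0.40656615 0.31919149] 0.0820480489963485
```

```bash
python3 -m jog '[[0,2,30,0],[0,2,65,0],[0,2,100,0],[0,2,130,0],[0,2,150,0],[0,2,160,0],[0,2,165,0],[0,2,165,0]]'; python3 -m jog '[[0,0,1,0],[0,0,2,0],[0,0,3,0],[0,0,3,0],[0,0,3,0]]'
```

```text
t: 21.05
tcp_pos: [0.4039, 0.3206, 0.0315]
orientation: [180.0, -0.0, 87.1]
force: [1.3, 0.3, -3.8]
opening: 0.0564
finger_force: 64.7
t: 21.55
tcp_pos: [0.4038, 0.3206, 0.0284]
orientation: [180.0, -0.0, 87.1]
force: [0.4, 0.3, -3.4]
opening: 0.0562
finger_force: 64.8
```

```bash
python3 -m jog '[[0,0,1,0],[0,0,2,0],[0,0,3,0],[0,0,3,0],[0,0,3,0]]'
```

```text
t: 22.05
tcp_pos: [0.4037, 0.3206, 0.0255]
orientation: [180.0, 0.0, 87.1]
force: [-2.2, -1.2, 5.9]
opening: 0.0567
finger_force: 65.4
```

```bash
python3 -m jog '[[0,0,0,0],[0,0,0,0],[0,0,0,0],[0,0,0,0],[0,0,0,0]]' 85; python3 -m jog '[[0,0,-30,0],[0,0,-70,0],[0,0,-110,0],[0,0,-150,0],[0,0,-190,0],[0,0,-220,0],[0,0,-220,0]]'; python3 d.py .463 .037 .25 87.2
```

```text
t: 22.55
tcp_pos: [0.4038, 0.3206, 0.0253]
orientation: [-180.0, -0.0, 87.1]
force: [0.4, 0.5, 0.1]
opening: 0.0849
finger_force: 0.0
t: 23.25
tcp_pos: [0.4048, 0.3216, 0.249]
orientation: [179.7, -0.2, 87.1]
force: [-0.2, 0.4, 0.2]
opening: 0.085
finger_force: 0.0
shift [-281.3   72.5   -1.6] turn -0.1 pos [0.4048 0.3216 0.249 ] ori [179.7  -0.2  87.1] t 23.25 open 0.085 q [-14.  24. -41. 107.  19.  56. -66.]
```

```bash
python3 -m jog '[[-40,10,0,0],[-80,21,0,0],[-120,31,0,0],[-160,41,0,0],[-200,52,0,0],[-240,62,0,0],[-272,70,0,0],[-281,72,0,0]]'; python3 -m jog '[[0,0,0,0],[0,0,0,0],[0,0,0,0]]'
python3 - <<'E'
from wb import *
f,c=grab("wrist"); save(f,"w7")
for s in(-1,1):
  for t in (-1,1): print(proj(c,[.463+s*.028,.037+t*.062,.098]))
E
python3 d.py .463 .037 .07 87.2
```

```text
t: 24.05
tcp_pos: [0.4617, 0.0328, 0.2447]
orientation: [-180.0, 0.1, 86.9]
force: [0.1, 0.5, 0.5]
opening: 0.085
finger_force: 0.0
t: 24.35
tcp_pos: [0.4614, 0.0377, 0.2453]
orientation: [-180.0, -0.0, 87.2]
force: [1.0, -0.1, 0.2]
opening: 0.0847
finger_force: 0.0
[256.95372771 269.26717946]
[246.98205402 136.45884835]
[315.24378836 266.70466226]
[312.70216121 133.22756325]
shift [ -0.6   1.6 175.3] turn 0.1 pos [0.4614 0.0376 0.2453] ori [-180.    -0.    87.3] t 24.4 open 0.0849 q [ 19.  19. -37. 114.  14.  52. -29.]
```

View pics/w7.png

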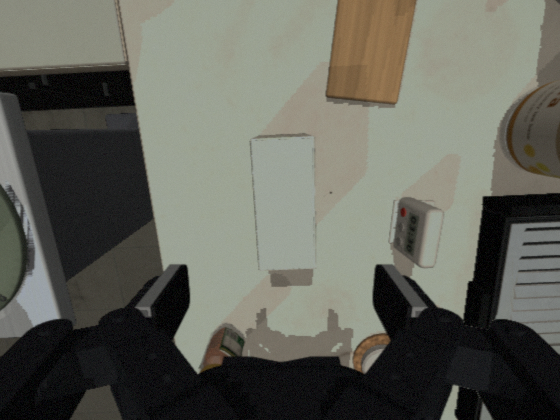

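The box's top corners are about (250,139), (314,135), (315,269) and (258,270). I'll convert them to positions and get the move.

```bash
python3 - <<'E'
from wb import *
f,c=grab("wrist")
P=np.array([ray(c,*q,.098)[:2] for q in [(250,138.5),(314,135.5),(315.5,268.5),(258.5,270)]]); print(P.round(4),P.mean(0)); v=(P[0]-P[3]+P[1]-P[2])/2; print(np.degrees(np.arctan2(v[1],v[0])),np.linalg.norm(v))
# board near edge corners & tilt
B=[ray(c,*q,.008)[:2] for q in [(327,97),(395.5,103.5),(415,5),(337.5,5)]]; print(np.round(B,4),np.degrees([np.arctan2(*(B[3]-B[0])[::-1]),np.arctan2(*(B[2]-B[1])[::-1])]))
E
python3 d.py .464 .037 .07 87.7
```

```text
[[ 0.4375  0.0971]
 [ 0.4921  0.097 ]
 [ 0.4912 -0.027 ]
 [ 0.4364 -0.026 ]] [0.4643016  0.03527682]
89.57201616428186 0.12351052511514414
[[0.5163 0.1342]
 [0.5917 0.1239]
 [0.6065 0.2181]
 [0.5276 0.2218]] [82.64439376 81.05221564]
shift [ -0.3   2.6 175.3] turn -0.5 pos [0.4615 0.0374 0.2453] ori [-180.    -0.    87.2] t 24.45 open 0.085 q [ 19.  19. -37. 114.  14.  52. -29.]
```

```bash
python3 -m jog '[[-1,3,35,-1],[-1,3,75,-1.5],[-1,3,115,-1.5],[-1,3,150,-1.5],[-1,3,168,-1.5],[-1,3,175,-1.5],[-1,3,175,-1.5]]' 85; python3 -m jog '[[0,0,0,0],[0,0,0,0],[0,0,0,0],[0,0,0,0],[0,0,0,0],[0,0,0,0]]' 40
```

```text
t: 25.15
tcp_pos: [0.4643, 0.0358, 0.07]
orientation: [-179.9, -0.0, 88.7]
force: [-0.3, -0.9, 1.1]
opening: 0.0852
finger_force: 0.0
t: 25.75
tcp_pos: [0.4651, 0.0352, 0.0715]
orientation: [179.9, 0.0, 88.6]
force: [-3.0, -0.8, 12.0]
opening: 0.0546
finger_force: 61.4
```

```bash
python3 -m jog '[[0,0,-4,0],[0,0,-12,0],[0,0,-25,0],[0,0,-45,0],[0,0,-65,0],[0,0,-80,0],[0,0,-80,0]]'; python3 d.py .5635 .203 .15 82
```

```text
t: 26.45
tcp_pos: [0.4655, 0.0351, 0.1526]
orientation: [179.8, -0.0, 88.6]
force: [-0.4, -0.1, -3.5]
opening: 0.0546
finger_force: 64.0
shift [170.2  93.9   3. ] turn 6.6 pos [0.4655 0.0351 0.1526] ori [179.8  -0.   88.6] t 26.45 open 0.0546 q [ 15.  27. -34. 119.  23.  40. -35.]
```

```bash
python3 -m jog '[[20,10,0,1],[50,27,0,3],[80,44,0,5],[110,61,0,6.5],[135,75,0,6.5],[155,86,0,6.5],[168,93,0,6.5],[168,93,0,6.5]]'; python3 -m jog '[[0,0,0,0],[0,0,0,0]]'
python3 - <<'E'
from wb import *
f,c=grab("wrist"); save(f,"w8")
import itertools
f,c=grab("top"); save(f,"t4")
E
python3 d.py .5635 .203 .0795 82
```

```text
t: 27.25
tcp_pos: [0.5616, 0.2029, 0.1497]
orientation: [-180.0, -0.1, 82.2]
force: [-0.6, -0.2, -3.7]
opening: 0.055
finger_force: 64.0
t: 27.45
tcp_pos: [0.5612, 0.2, 0.1501]
orientation: [-180.0, 0.0, 82.1]
force: [-0.1, -0.7, -3.2]
opening: 0.0547
finger_force: 64.0
shift [ 3.2  1.7 70.8] turn 0.1 pos [0.5614 0.2001 0.1503] ori [-180.     0.    82.1] t 27.55 open 0.0546 q [ -4.  37. -31. 100.  24.  50. -53.]
```

View pics/w8.png

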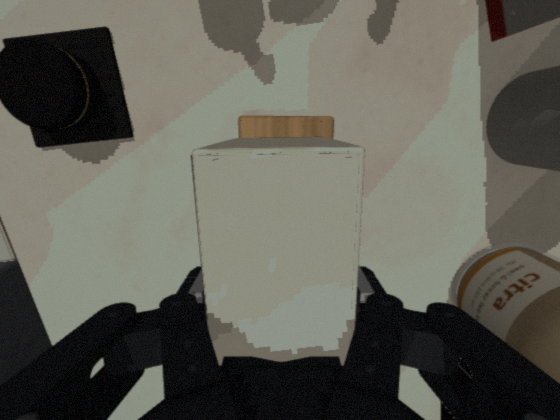

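The board's far edge is at row 117, columns 238 to 333, parallel to the box. I'll compute the board's centre from it.

```bash
python3 - <<'E'
from wb import *
f,c=grab("wrist")
a,b=ray(c,238,116.5,.008),ray(c,333.5,116.5,.008); m=(a+b)/2; t=b-a; print(a,b,np.linalg.norm(t)); n=np.array([-t[1],t[0]])/np.linalg.norm(t); print(m[:2]-n*.074, np.degrees(np.arctan2(n[1],n[0])))
E
python3 d.py .5645 .2025 .0795 82
```

```text
[0.53650109 0.28015315 0.008     ] [0.6143154  0.26938005 0.008     ] 0.07855651440860859
[0.56526001 0.20146576] 82.11771684651916
shift [ 2.7  2.7 70.9] turn 0.1 pos [0.5615 0.2002 0.1504] ori [180.    0.   82.1] t 27.6 open 0.0541 q [ -4.  37. -31. 100.  24.  50. -53.]
```

```bash
python3 -m jog '[[2,3,15,0],[2,3,35,0],[2,3,50,0],[2,3,60,0],[2,3,66,0],[2,3,68,0],[2,3,69,0],[2,3,69,0]]'; python3 -m jog '[[0,0,1,0],[0,0,2,0],[0,0,3,0],[0,0,3,0]]'
```

```text
t: 28.4
tcp_pos: [0.565, 0.2026, 0.0817]
orientation: [180.0, -0.0, 82.1]
force: [0.3, 0.2, -3.5]
opening: 0.0547
finger_force: 64.0
t: 28.8
tcp_pos: [0.565, 0.2026, 0.0796]
orientation: [179.9, 0.0, 82.1]
force: [-7.3, -3.2, 21.1]
opening: 0.0545
finger_force: 66.0
```

```bash
python3 -m jog '[[0,0,-1,0],[0,0,-1,0],[0,0,-1,0],[0,0,-1,0],[0,0,-1,0],[0,0,-1,0],[0,0,-1,0]]' 85; python3 -m jog '[[0,0,-30,0],[0,0,-70,0],[0,0,-110,0],[0,0,-150,0],[0,0,-190,0],[0,0,-220,0],[0,0,-220,0]]'; python3 -m jog '[[-45,0,0,0],[-90,0,0,0],[-135,0,0,0],[-180,0,0,0],[-220,0,0,0],[-220,0,0,0],[-220,0,0,0]]'
python3 - <<'E'
from wb import *
f,c=grab("top"); s,cs=grab("scene")
a=cv2.resize(f[160:275,155:405],None,fx=3.2,fy=3.2,interpolation=2); save(a,"t5"); save(s,"s5")
print("lid",wblob(f,c,(165,110,60),(10,255,255),378,230,16,.112))
for n,u,p in [("box",220,[.565,.202,.106]),("lev",186,[.404,.32,.042]),("knob",343,[.59,-.2165,.097])]: print(n,proj(c,p),(proj(c,p)-[155,160])*3.2)
E
```

```text
t: 29.5
tcp_pos: [0.5648, 0.2025, 0.0793]
orientation: [-180.0, -0.0, 82.1]
force: [0.6, -0.6, -0.8]
opening: 0.0847
finger_force: 0.0
t: 30.2
tcp_pos: [0.5659, 0.2032, 0.3034]
orientation: [179.7, -0.2, 82.1]
force: [0.5, -0.5, 0.5]
opening: 0.0848
finger_force: 0.0
t: 30.9
tcp_pos: [0.5344, -0.0163, 0.2988]
orientation: [-180.0, 0.0, 82.0]
force: [0.3, 0.6, -0.4]
opening: 0.0849
finger_force: 0.0
lid (array([ 0.437 , -0.3262,  0.112 ]), 'box', array([ 0.4374, -0.3259]), 'size', array([41.8, 45.2]), 'long', np.float32(-63.6))
box [216.28559985 191.56121547] [196.11391953 100.99588951]
lev [182.81099752 242.16455812] [ 88.99519206 262.92658599]
knob [348.20472327 184.40653487] [618.25511445  78.10091157]
```

View pics/t5.png

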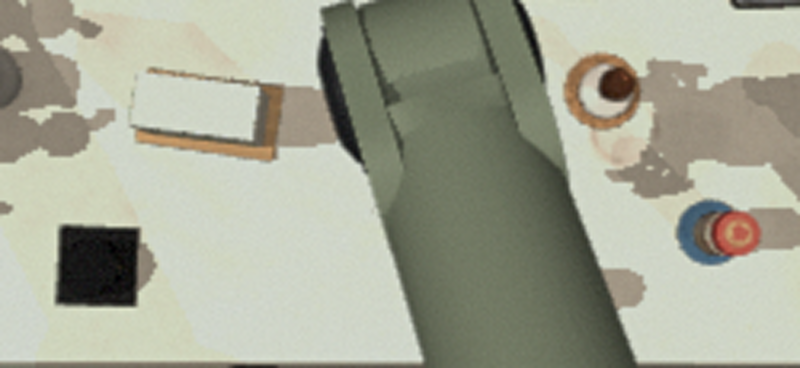

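View pics/s5.png

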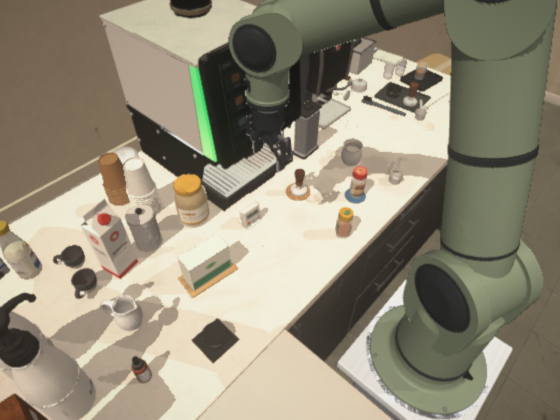

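The top and scene views show everything upright in its place. The box top is centred at about (196,104), predicted (196,101). The knob is at (616,83), predicted (618,78). Both are within a few mm.

```bash
python3 -c "
from plant import job
print(job.hand_in())"
```

```text
the job is handed in; nothing more can be done
None
```

I handed the job in at about 31 s. The last pictures show the tamper, red-lidded jar, leveller and tea box upright on their own places, off centre by only a few mm where I measured; the judge's verdict wasn't shown.

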